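# Third layer of a crosswise slat planter

### The job

A planter of wooden slats has been started on the base board: two slats, then two more across them. Add the third layer: lay the two loose slats that are as long as those flat on top, crosswise to the uppermost pair, each straight above one slat of the bottom pair, with its ends overhanging evenly. Set them down without dropping them, and leave the short offcut where it lies.

Things in the scene. Friction and masses are not known exactly. Their poses are not given: they have to be found in the camera images.
- planter: Fixed plywood board 180 x 180 x 10 mm with two glued layers of pale slats, each 160 x 24 x 16 mm: the lower two along its x at y = +55 and -55 mm, the upper two along its y at x = +55 and -55 mm, tops 42 mm above the table. Origin: centre of the board's underside, on the table; z up. The new slats belong along x at y = +55 and -55 mm, centred at x = 0, undersides at z = 42 mm.
- slat_a: A loose pale wooden slat lying flat on the table, 160 mm long (its x), 24 mm wide (its y), 16 mm thick (z, up), 20 to 45 g. Origin: centre of its underside. It and the other long slat are alike: either may take either place.
- slat_b: The second loose slat, the same as slat_a: 160 x 24 x 16 mm, origin at the centre of its underside, x along its length, z up.
- offcut: A short offcut of the same slat, 85 mm long (x), 24 mm wide (y), 16 mm thick, lying flat on the table; too short to use. Origin: centre of its underside. Not to be moved.
Not all that is in view belongs to the job. What is shaped like the slat_b but pink or turquoise is not meant.

How it is judged (in metres and radians):
At the end, for the whole second after the job is handed in: Both long slats lie flat, released and at rest on the planter's upper pair of slats, across them: one above each bottom slat, within 18 mm sideways and 18 mm lengthwise, 6 mm in height and 12 degrees of parallel to the bottom slats; the offcut is within 20 mm of where it started (x of slat_a in the frame of planter between -0.018 and 0.018 m and z of slat_a in the frame of planter between 0.036 and 0.048 m and angle between each of slat_a, slat_b's own z axis and vertical below 0.12 rad and angle between the x axis of each of slat_a, slat_b and the x axis of planter, either way round below 0.21 rad and linear speed of each of slat_a, slat_b below 0.02 m/s and angular speed of each of slat_a, slat_b below 0.2 rad/s and contact force between each of slat_a, slat_b and the fingers below 0.1 N and x of slat_b in the frame of planter between -0.018 and 0.018 m and z of slat_b in the frame of planter between 0.036 and 0.048 m and distance of offcut from where it was at the start of the episode below 0.02 m and ((y of slat_a in the frame of planter between 0.037 and 0.073 m and y of slat_b in the frame of planter between -0.073 and -0.037 m) or (y of slat_a in the frame of planter between -0.073 and -0.037 m and y of slat_b in the frame of planter between 0.037 and 0.073 m))); the robot touches nothing.
It fails at once if slat_a dropped: falling freely at more than 0.7 m/s (a drop of about 25 mm) (linear speed of slat_a above 0.7 m/s and contact force between slat_a and anything else below 0.01 N).
It fails at once if slat_b dropped: falling freely at more than 0.7 m/s (a drop of about 25 mm) (linear speed of slat_b above 0.7 m/s and contact force between slat_b and anything else below 0.01 N).
It fails at once if the short offcut moved more than 20 mm (distance of offcut from where it was at the start of the episode above 0.02 m).
It also fails if it takes over 54 s, if anything falls off the work surface, if the arm or the gripper's body presses on something with over 40 N, if the wrist force passes 120 N, or if a joint passes its speed limit or range.

### The arm

A 6-joint arm with a two-finger parallel gripper is mounted at the origin on the work surface. World frame = base frame: x ahead of the robot, y to its left, z up, the work surface at z = 0. Lengths are in m, angles in degrees, forces in N, time in s.
With the tool pointing down it reaches from about 0.25 to 0.775 m from the base axis. Payload 4 kg.
Tool frame: the origin (TCP) lies on the centre line of the jaws, within the pads' length; the fingertips stand env.finger_overhang ahead of it and the grasp point (between the pads) lies 6 mm ahead of it (env.finger_overhang is the distance from the TCP to the fingertips, in m); z points along the fingers, y is the line along which they close (so a half turn about z gives the same grasp; the last joint's range is limited). The gripper opens to 94 mm and grips with 3 to 60 N. Pads are 16 mm wide; open, the fingers measure 119 mm over their backs; the gripper's body (75 mm by 177 mm) begins 78 mm behind the grasp point.
Start: joints at [-73.86, 4.996, 78.535, -0, 96.463, -5.907], TCP at [0.206, -0.51, 0.2] pointing down, gripper open.
Joint ranges: [-177.83, 177.83], [-43.37, 116.18], [15.69, 146.23], [-61.86, 241.86], [9.47, 152.12], [-147.06, 147.06]. Speed limits (degrees/s): [159.86, 159.86, 180, 180, 180, 180].

### API

Orientations are given as [roll, pitch, yaw] about the fixed x, y, z axes, in that order (R = Rz(yaw) Ry(pitch) Rx(roll)).
In Python, from cell import monitor, vision, order, nets, env gives the robot as it stands. The module is installed in compiled form; this text tells all that it offers.
- The arm moves only by the tool move_arm, never from a script. Its argument "motion" is a list of rows, each an object of numbers: "grip": the closure, from 0 (fully open) to 1 (shut); "tx", "ty", "tz": the shift along the tool's x, y, z in units of 2 cm (1.0 is 2 cm); "twist": the turn about the tool's z in units of 5 degrees (1.0 is 5 degrees). In form: [{"grip": .., "tx": .., "ty": .., "tz": .., "twist": ..}, ...]. A call has 1 to 20 rows; each row shifts and turns the commanded pose from where the row before left it, along the tool's axes as they then stand; what a row does not reach is not made up. A row lasts 1/10 s, in which the tool goes at most 50 mm and 8.59 degrees, less where a joint would pass 70% of its speed; a pose out of reach is approached as far as the arm can. A call with a number of a shift or a turn outside -1 to 1 is refused whole. A call with a gripper value outside its range is refused whole. The fingers move at their own pace and stop on an object; "newtons" is the grip in N (left out, the last holds). Time passes only in rows, so rows that do not move let the fingers close. It gives the time, the measured TCP pose, the force, the opening and the grip force at its end, in the units of the state.
- monitor.state(): the state, without advancing time (a new reading comes with each control period).
- vision.camera(name): name is "scene" or "side" or "wrist"; returns the picture (400x640x3 uint8, red, green, blue); there is no depth.
- vision.camera_params(name): a dict with "fx", "fy", "cx", "cy" (pixels), "cam_to_world" (4x4, takes a point from camera to world coordinates); the wrist camera has in their place "mount" (4x4, takes a point from camera to tool coordinates, whose origin is the TCP and whose axes are the flange's). Camera axes: x right, y up, looking along -z (the intrinsics and any distortion apply to the point x, -y, -z); pixel columns grow to the right and rows downward; lengths in m; the calibration is good to about 2 mm. A picture is of the moment at which its call begins: read the wrist's pose just before it. camera_params takes no time and is no camera call.
- order.job_done(): hands the job in; it is judged then, once.
Trained networks look in the newest picture that a camera, given by its name, has taken for a name from the list of things; names that differ only in an ending like _2 or _b are one class to them, and where a whole thing is asked for, a point or a joint stands for the part that bears it (a point fixed in the world has none). Each returns a list of dicts, best first, with "score" (0 to 1); they miss things now and then, are a little off and sometimes report something else, mostly with a low value. They report only what shows in the picture. A call takes as long as a camera call. They do not tell look-alikes from the thing itself.
- nets.outline_of(name, camera): "region" (400x640 bool, what is visible of it) and "box" ([left, top, width, height] in pixels, round what is visible of it).
The state is a dict: "t": time; "joint_pos": joint angles; "qvel": joint speeds; "joint_torque": joint torques, N m; "position": TCP position; "tool_rot": TCP orientation; "force": force on the tool from outside, world axes, zero at the start; "torque": the same for the moment, N m; "width": opening from 0.0 (shut) to 1.0 (fully open); "grasp_force": force on a finger pad.
Only numpy, scipy, OpenCV 4.12 (cv2) and the standard library are available. Lean on these libraries where they do the work, as an engineer would, in place of code of your own. Each camera call takes 0.05 s, during which the arm holds its last target. There are 200 camera calls.

## Working session

There is one attempt and no reset: what is moved stays moved. The work goes in short steps, Python scripts to look and compute and a tool call to move; the robot and the scene stay as the last step left them, time stands still between calls to the robot, and variables do not carry over. Pictures are saved under pics/ and viewed, at most 10 in all, crops included, and the job is handed in when it is done.

Besides the shell and the picture viewer there is one more tool, called by a JSON object that holds its "api" and its "payload". move_arm: Moves the arm, as the interface text tells. Its arguments: {"type":"object","properties":{"motion":{"type":"array","items":{"type":"object","properties":{"grip":{"type":"number"},"tx":{"type":"number","minimum":-1,"maximum":1},"ty":{"type":"number","minimum":-1,"maximum":1},"tz":{"type":"number","minimum":-1,"maximum":1},"twist":{"type":"number","minimum":-1,"maximum":1}}}},"newtons":{"type":"number"}},"required":["motion"]}

```bash
mkdir -p pics
cat > h.py <<'E'
import numpy as np, cv2
from cell import monitor, vision, order, nets, env
def ray(cam,uv):
    p=vision.camera_params(cam); T=np.array(p["cam_to_world"])
    d=np.array([(uv[0]-p["cx"])/p["fx"],-(uv[1]-p["cy"])/p["fy"],-1.])
    return T[:3,3],T[:3,:3]@d
def onplane(cam,uv,z):
    o,d=ray(cam,uv); return o+d*(z-o[2])/d[2]
def save(cam,name):
    im=vision.camera(cam); cv2.imwrite(f"pics/{name}.png",im[:,:,::-1]); return im
E
python3 - <<'E'
from h import *
for c in("scene","side"):
    im=save(c,c+"0"); p=vision.camera_params(c); print(c,{k:np.round(v,3).tolist() for k,v in p.items()})
    for n in("slat_a","offcut","planter"):
        for d in nets.outline_of(n,c):
            r=d["region"].astype(np.uint8); pts=cv2.findNonZero(r)
            if pts is None: continue
            q=cv2.boxPoints(cv2.minAreaRect(pts))
            print(c,n,round(d["score"],2),d["box"],[np.round(onplane(c,x,.016)[:2],3).tolist() for x in q],im[d["region"]].mean(0).round())
print(env.finger_overhang,monitor.state()["t"],monitor.state()["tool_rot"])
a=cv2.imread("pics/scene0.png");b=cv2.imread("pics/side0.png")
E
```

```text
scene {'fx': 457.03, 'fy': 457.03, 'cx': 319.038, 'cy': 194.705, 'cam_to_world': [[-0.041, -0.743, 0.668, 1.201], [0.999, -0.028, 0.03, -0.026], [-0.004, 0.668, 0.744, 0.863], [0.0, 0.0, 0.0, 1.0]]}
scene slat_a 0.95 [300.6, 212.3, 20.8, 60.1] [[0.497, -0.102], [0.492, -0.076], [0.66, -0.054], [0.664, -0.077]] [132. 104.  68.]
scene slat_a 0.95 [202.8, 202.8, 16.0, 61.7] [[0.652, -0.314], [0.486, -0.337], [0.488, -0.306], [0.654, -0.287]] [124.  98.  64.]
scene slat_a 0.88 [191.3, 154.6, 19.0, 43.4] [[0.312, -0.413], [0.298, -0.391], [0.451, -0.319], [0.463, -0.34]] [132.  70.  90.]
scene slat_a 0.69 [360.0, 150.6, 57.0, 34.9] [[0.317, 0.042], [0.28, 0.053], [0.36, 0.193], [0.395, 0.18]] [12. 72. 69.]
scene offcut 0.9 [253.5, 216.9, 18.9, 32.9] [[0.603, -0.208], [0.508, -0.199], [0.517, -0.171], [0.611, -0.181]] [121.  98.  65.]
scene planter 0.71 [388.8, 205.3, 104.5, 83.3] [[0.522, 0.085], [0.436, 0.342], [0.64, 0.338], [0.708, 0.11]] [114.  92.  62.]
side {'fx': 365.791, 'fy': 365.791, 'cx': 317.824, 'cy': 198.555, 'cam_to_world': [[-0.916, 0.317, -0.246, 0.307], [-0.401, -0.695, 
[... 194 characters left out ...]
1.]
side slat_a 0.74 [320.1, 283.1, 79.9, 74.4] [[0.38, 0.185], [0.3, 0.04], [0.275, 0.058], [0.356, 0.197]] [ 12. 113. 108.]
side slat_a 0.65 [243.4, 176.8, 76.5, 29.2] [[0.64, -0.044], [0.655, -0.081], [0.494, -0.101], [0.486, -0.064]] [140. 112.  75.]
side slat_a 0.55 [376.1, 127.3, 67.4, 13.5] [[0.449, -0.346], [0.303, -0.422], [0.293, -0.376], [0.434, -0.303]] [136.  80.  97.]
side offcut 0.8 [294.5, 147.8, 37.2, 21.9] [[0.59, -0.17], [0.597, -0.208], [0.509, -0.199], [0.505, -0.163]] [136. 111.  74.]
side planter 0.91 [121.6, 256.1, 142.2, 143.9] [[0.619, 0.344], [0.697, 0.106], [0.469, 0.107], [0.447, 0.329]] [152. 127.  86.]
0.025 0.4 [-1.79989800e+02 -6.54194785e-05  2.20489806e+01]
```

View pics/scene0.png

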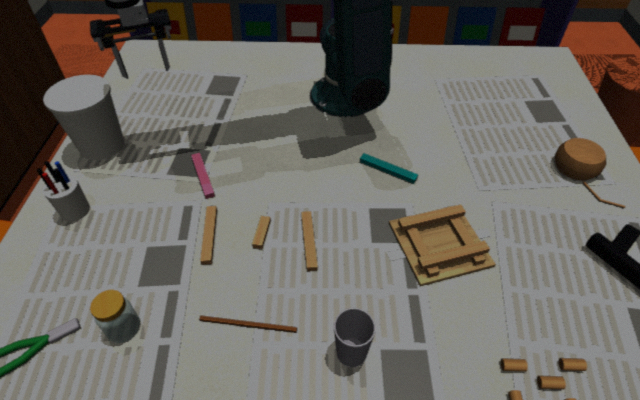

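View pics/side0.png

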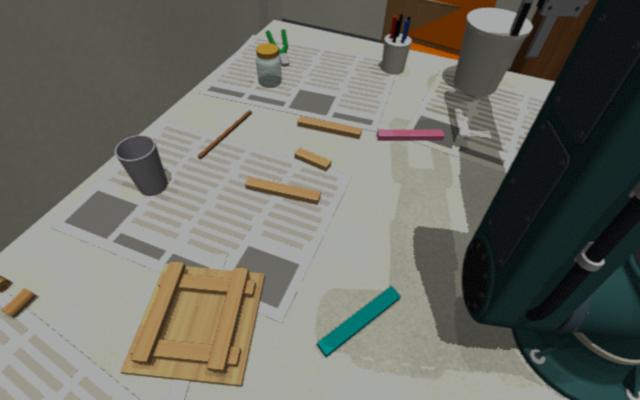

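The scene view shows the pale slats at about (209,235) and (309,240), with the offcut between them at (261,232) and the planter at (441,243). Its upper pair runs roughly along world y. The pink bar (203,174) and turquoise bar (388,168) are decoys. I'll fit silhouettes over both cameras.

```bash
cat >> h.py <<'E'
from scipy.optimize import minimize
def proj(cam,P,T=None):
    p=vision.camera_params(cam); T=np.array(p["cam_to_world"]) if T is None else T
    c=(np.asarray(P)-T[:3,3])@T[:3,:3]
    return np.c_[p["cx"]+p["fx"]*c[:,0]/-c[:,2], p["cy"]-p["fy"]*c[:,1]/-c[:,2]]
def box(x,y,z0,L,W,H):
    return np.array([[x+a*L/2,y+b*W/2,z0+c*H] for a in(-1,1) for b in(-1,1) for c in(0,1)])
SLAT=[box(0,0,0,.16,.024,.016)]; OFF=[box(0,0,0,.085,.024,.016)]
PL=[box(0,0,0,.18,.18,.01)]+[box(0,s*.055,.01,.16,.024,.016) for s in(1,-1)]+[box(s*.055,0,.026,.024,.16,.016) for s in(1,-1)]
def place(B,q):
    c,s=np.cos(q[2]),np.sin(q[2]); return np.c_[B[:,0]*c-B[:,1]*s+q[0],B[:,0]*s+B[:,1]*c+q[1],B[:,2]]
def render(cam,M,q,T=None):
    m=np.zeros((400,640),np.uint8)
    for B in M:
        h=cv2.convexHull(proj(cam,place(B,q),T).astype(np.float32))
        cv2.fillConvexPoly(m,np.round(h*16).astype(np.int32),255,cv2.LINE_AA,4)
    return m/255.
def fit(M,views,q0):  # views: (cam,mask[,T])
    f=lambda q:sum(np.abs(render(v[0],M,q,*v[2:])-v[1]).sum()/v[1].sum() for v in views)
    S=np.array([q0]+[np.add(q0,d) for d in((.015,0,0),(0,.015,0),(0,0,.12))])
    r=minimize(f,q0,method="Nelder-Mead",options=dict(initial_simplex=S,maxiter=200))
    return r.x,r.fun/len(views)
E
python3 - <<'E'
from h import *
import pickle
R={}
W={}
for c in("scene","side"):
    vision.camera(c)
    for n in("slat_a","offcut","planter"): W[c,n]=nets.outline_of(n,c)
def near(c,n,q):
    best=min(W[c,n],key=lambda d:np.hypot(*(onplane(c,np.argwhere(d["region"]).mean(0)[::-1],.016)[:2]-q[:2])))
    return best["region"].astype(float)
for k,n,M,q in(("s1","slat_a",SLAT,(.575,-.077,.14)),("s2","slat_a",SLAT,(.57,-.311,.13)),("off","offcut",OFF,(.558,-.19,-.1)),("pl","planter",PL,(.575,.215,.2)),("pl","planter",PL,(.575,.215,-.1))):
    for cs in(("scene",),("side",),("scene","side")):
        r,e=fit(M,[(c,near(c,n,q)) for c in cs],q); print(k,cs,r.round(4),np.degrees(r[2]).round(1),round(e,3))
    R[k]=r
    R[k,e]=r
im=cv2.imread("pics/scene0.png"); 
for k,v in R.items():
    if isinstance(k,tuple):
        M={"s":SLAT,"o":OFF,"p":PL}[k[0][0]]
        for B in M: 
            t=proj("scene",place(B,v))[[1,3,7,5]]; cv2.polylines(im,[np.round(t).astype(int)],True,(0,0,255) if k[1]<.15 else (255,0,0))
cv2.imwrite("pics/ov.png",cv2.resize(im[190:290,190:510],None,fx=2.5,fy=2.5,interpolation=cv2.INTER_CUBIC))
print(monitor.state()["t"])
E
```

```text
s1 ('scene',) [-0.8573  0.3944 -1.0274] -58.9 1.0
s1 ('side',) [ 0.5725 -0.0796  0.1601] 9.2 0.242
s1 ('scene', 'side') [ 0.5717 -0.0795  0.1048] 6.0 1.179
s2 ('scene',) [ 0.5629 -0.313   0.1258] 7.2 0.204
s2 ('side',) [ 0.5637 -0.3141  0.1119] 6.4 0.194
s2 ('scene', 'side') [ 0.563  -0.3133  0.1225] 7.0 0.203
off ('scene',) [ 0.5557 -0.1921 -0.0419] -2.4 0.279
off ('side',) [ 0.5546 -0.1919 -0.2315] -13.3 0.224
off ('scene', 'side') [ 0.5543 -0.1916 -0.0891] -5.1 0.267
pl ('scene',) [0.5681 0.2241 0.3224] 18.5 0.088
pl ('side',) [0.5679 0.2216 0.3225] 18.5 0.064
pl ('scene', 'side') [0.5681 0.2223 0.3251] 18.6 0.077Traceback (most recent call last):
  File "<stdin>", line 13, in <module>
  File "h.py", line 31, in fit
    r=minimize(f,q0,method="Nelder-Mead",options=dict(initial_simplex=S,maxiter=200))
    res = _minimize_neldermead(fun, x0, args, callback, bounds=bounds,
                               **options)
    fxr = func(xr)
    fx = function(np.copy(x), *(wrapper_args + args))
  File "h.py", line 29, in <lambda>
    f=lambda q:sum(np.abs(render(v[0],M,q,*v[2:])-v[1]).sum()/v[1].sum() for v in views)
               ~~~^^^^^^^^^^^^^^^^^^^^^^^^^^^^^^^^^^^^^^^^^^^^^^^^^^^^^^^^^^^^^^^^^^^^^^
  File "h.py", line 29, in <genexpr>
    f=lambda q:sum(np.abs(render(v[0],M,q,*v[2:])-v[1]).sum()/v[1].sum() for v in views)
                          ~~~~~~^^^^^^^^^^^^^^^^^
  File "h.py", line 25, in render
    h=cv2.convexHull(proj(cam,place(B,q),T).astype(np.float32))
                     ~~~~^^^^^^^^^^^^^^^^^^
  File "h.py", line 13, in proj
    p=vision.camera_params(cam); T=np.array(p["cam_to_world"]) if T is None else T
ValueError: time passes only in moves, steps and waits
```

Fits agree between cameras: planter (0.568, 0.222, 18.6°), slats (0.563, -0.313, 7.1°) and (0.572, -0.080, 9°). Sizes and reach are consistent, so I'll approach the far slat.

{"api": "move_arm", "payload": {"motion": [{"grip": 0, "tx": 1, "ty": -0.12, "tz": 0.15}, {"grip": 0, "tx": 1, "ty": -0.12, "tz": 0.15}, {"grip": 0, "tx": 1, "ty": -0.12, "tz": 0.15}, {"grip": 0, "tx": 1, "ty": -0.12, "tz": 0.15}, {"grip": 0, "tx": 1, "ty": -0.12, "tz": 0.15}, {"grip": 0, "tx": 1, "ty": -0.12, "tz": 0.15}, {"grip": 0, "tx": 1, "ty": -0.12, "tz": 0.15}, {"grip": 0, "tx": 1, "ty": -0.12, "tz": 0.15}, {"grip": 0, "tx": 1, "ty": -0.12, "tz": 0.15}, {"grip": 0, "tx": 1, "ty": -0.12, "tz": 0.15}, {"grip": 0, "tx": 1, "ty": -0.12, "tz": 0.15}, {"grip": 0, "tx": 1, "ty": -0.12, "tz": 0.15}, {"grip": 0, "tx": 1, "ty": -0.12, "tz": 0.15}, {"grip": 0, "tx": 1, "ty": -0.12, "tz": 0.15}, {"grip": 0, "tx": 1, "ty": -0.12, "tz": 0.15}, {"grip": 0, "tx": 1, "ty": -0.12, "tz": 0.15}, {"grip": 0, "tx": 1, "ty": -0.12, "tz": 0.15}, {"grip": 0, "tx": 1, "ty": -0.12, "tz": 0.15}, {"grip": 0, "tx": 1, "ty": -0.12, "tz": 0.15}, {"grip": 0, "tx": 1, "ty": -0.12, "tz": 0.15}]}}

```text
schema error: expected keys grip, tx, ty, tz, twist
```

{"api": "move_arm", "payload": {"motion": [{"grip": 0, "tx": 0.2, "twist": 1}, {"grip": 0, "twist": 1}, {"grip": 0, "twist": 1}, {"grip": 0}, {"grip": 0}]}}

```text
schema error: expected keys grip, tx, ty, tz, twist
```

```bash
cat >> h.py <<'E'
from scipy.spatial.transform import Rotation as Rot
_p={}
def _cp(c,orig=vision.camera_params):
    if c not in _p: _p[c]=orig(c)
    return _p[c]
class _V: camera=staticmethod(vision.camera); camera_params=staticmethod(_cp)
vision=_V
def wristT():
    s=monitor.state(); T=np.eye(4); T[:3,:3]=Rot.from_euler("xyz",s["tool_rot"],degrees=True).as_matrix(); T[:3,3]=s["position"]
    return T@np.array(vision.camera_params("wrist")["mount"]),s
def moves(s,goal,yaw):  # goal xyz -> tool-frame units at current yaw, and twist units
    R=Rot.from_euler("xyz",s["tool_rot"],degrees=True).as_matrix()
    return (R.T@(np.array(goal)-s["position"])/.02).round(2), round((s["tool_rot"][2]-yaw)/5,2)
E
cat > look.py <<'E'
from h import *
import sys
x,y,yaw=map(float,sys.argv[1:4])
T,s=wristT(); save("wrist",sys.argv[4])
print(s["t"],np.round(s["position"],4),np.round(s["tool_rot"],2))
for d in nets.outline_of("slat_a","wrist"):
    m=d["region"].astype(float)
    r,e=fit(SLAT,[("wrist",m,T)],(x,y,np.radians(yaw))); print(round(d["score"],2),d["box"],r.round(4),np.degrees(r[2]).round(2),round(e,3))
E
python3 look.py .563 -.313 7.1 w1
```

```text
0.8 [ 0.2064 -0.5098  0.2001] [179.99   0.    22.05]
0.87 [238.8, 1.3, 31.5, 48.5] [ 0.563  -0.313   0.1239] 7.1 1.0
```

View pics/w1.png

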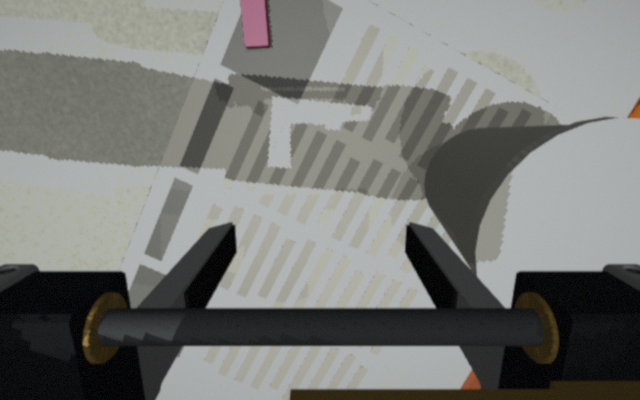

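The arm did not move because every row needs all five keys. The wrist picture from the start pose shows the pink bar at (256,25) and that the camera looks ahead along tool +x. I'll stop about 11 cm short of the slat so that it is in view.

{"api": "move_arm", "payload": {"motion": [{"grip": 0, "tx": 1, "ty": -0.25, "tz": 0, "twist": 0}, {"grip": 0, "tx": 1, "ty": -0.25, "tz": 0, "twist": 0}, {"grip": 0, "tx": 1, "ty": -0.25, "tz": 0, "twist": 0}, {"grip": 0, "tx": 1, "ty": -0.25, "tz": 0, "twist": 0}, {"grip": 0, "tx": 1, "ty": -0.25, "tz": 0, "twist": 0}, {"grip": 0, "tx": 1, "ty": -0.25, "tz": 0, "twist": 0}, {"grip": 0, "tx": 1, "ty": -0.25, "tz": 0, "twist": 0}, {"grip": 0, "tx": 1, "ty": -0.25, "tz": 0, "twist": 0}, {"grip": 0, "tx": 1, "ty": -0.25, "tz": 0, "twist": 0}, {"grip": 0, "tx": 1, "ty": -0.25, "tz": 0, "twist": 0}, {"grip": 0, "tx": 1, "ty": -0.25, "tz": 0, "twist": 0}, {"grip": 0, "tx": 1, "ty": -0.25, "tz": 0, "twist": 0}, {"grip": 0, "tx": 1, "ty": -0.25, "tz": 0, "twist": 0}, {"grip": 0, "tx": 1, "ty": -0.25, "tz": 0, "twist": 0}, {"grip": 0, "tx": 1, "ty": -0.25, "tz": 0, "twist": 0}, {"grip": 0, "tx": 0, "ty": 0, "tz": 0, "twist": 1}, {"grip": 0, "tx": 0, "ty": 0, "tz": 0, "twist": 1}, {"grip": 0, "tx": 0, "ty": 0, "tz": 0, "twist": 1}, {"grip": 0, "tx": 0, "ty": 0, "tz": 0, "twist": 0}, {"grip": 0, "tx": 0, "ty": 0, "tz": 0, "twist": 0}]}}

```text
t: 2.9
position: [0.4564, -0.3277, 0.2]
tool_rot: [180.0, 0.0, 7.2]
force: [0.1, 0.8, -0.3]
width: 1.0
grasp_force: 0.0
```

```bash
python3 look.py .563 -.313 7.1 w2
```

```text
2.9 [ 0.4564 -0.3277  0.2   ] [180.     0.     7.15]
0.9 [314.7, 178.0, 59.4, 131.2] [ 0.748  -0.308  -0.4761] -27.28 1.0
0.83 [304.9, 5.3, 28.8, 140.7] [ 0.5644 -0.3136  0.1147] 6.57 0.084
0.74 [66.3, 0.0, 49.0, 112.7] [ 0.748  -0.308  -0.4761] -27.28 1.0
```

View pics/w2.png

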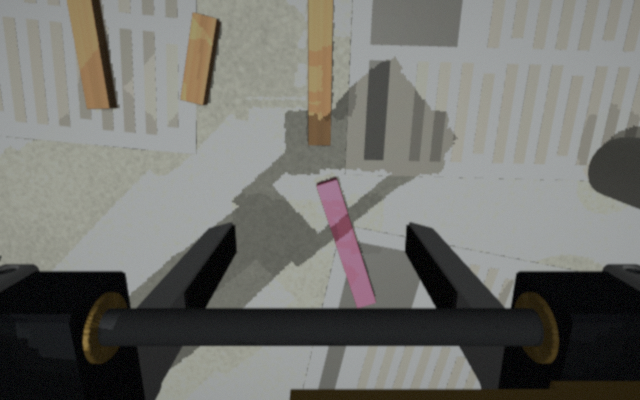

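The slat is ahead at (320,70), lined up with the tool and clear of the pink bar (345,240) and the offcut (200,58). The wrist fit of (0.564, -0.314, 6.6°) agrees with the fixed cameras, so I'll grasp it.

{"api": "move_arm", "payload": {"motion": [{"grip": 0, "tx": 0.9, "ty": 0, "tz": 0.5, "twist": 0.1}, {"grip": 0, "tx": 0.9, "ty": 0, "tz": 0.5, "twist": 0}, {"grip": 0, "tx": 0.9, "ty": 0, "tz": 0.5, "twist": 0}, {"grip": 0, "tx": 0.9, "ty": 0, "tz": 0.5, "twist": 0}, {"grip": 0, "tx": 0.9, "ty": -0.03, "tz": 0.5, "twist": 0}, {"grip": 0, "tx": 0.9, "ty": 0, "tz": 0.5, "twist": 0}, {"grip": 0, "tx": 0, "ty": 0, "tz": 1, "twist": 0}, {"grip": 0, "tx": 0, "ty": 0, "tz": 1, "twist": 0}, {"grip": 0, "tx": 0, "ty": 0, "tz": 1, "twist": 0}, {"grip": 0, "tx": 0, "ty": 0, "tz": 1, "twist": 0}, {"grip": 0, "tx": 0, "ty": 0, "tz": 0.8, "twist": 0}, {"grip": 0, "tx": 0, "ty": 0, "tz": 0.5, "twist": 0}, {"grip": 0, "tx": 0, "ty": 0, "tz": 0.35, "twist": 0}, {"grip": 0, "tx": 0, "ty": 0, "tz": 0, "twist": 0}, {"grip": 0, "tx": 0, "ty": 0, "tz": 0, "twist": 0}]}}

```text
t: 4.5
position: [0.5641, -0.3149, 0.0278]
tool_rot: [179.9, -0.1, 6.6]
force: [-0.7, 0.4, -0.4]
width: 0.997
grasp_force: 0.0
```

{"api": "move_arm", "payload": {"motion": [{"grip": 1, "tx": 0, "ty": 0, "tz": 0, "twist": 0}, {"grip": 1, "tx": 0, "ty": 0, "tz": 0, "twist": 0}, {"grip": 1, "tx": 0, "ty": 0, "tz": 0, "twist": 0}, {"grip": 1, "tx": 0, "ty": 0, "tz": 0, "twist": 0}, {"grip": 1, "tx": 0, "ty": 0, "tz": 0, "twist": 0}, {"grip": 1, "tx": 0, "ty": 0, "tz": 0, "twist": 0}, {"grip": 1, "tx": 0, "ty": 0, "tz": 0, "twist": 0}, {"grip": 1, "tx": 0, "ty": 0, "tz": 0, "twist": 0}, {"grip": 1, "tx": 0, "ty": 0, "tz": 0, "twist": 0}, {"grip": 1, "tx": 0, "ty": 0, "tz": 0, "twist": 0}], "newtons": 20}}

```text
t: 5.5
position: [0.5636, -0.3146, 0.027]
tool_rot: [180.0, 0.0, 6.5]
force: [0.2, -0.6, -0.5]
width: 0.188
grasp_force: 0.0
```

{"api": "move_arm", "payload": {"motion": [{"grip": 1, "tx": 0, "ty": 0, "tz": 0, "twist": 0}, {"grip": 1, "tx": 0, "ty": 0, "tz": 0, "twist": 0}, {"grip": 1, "tx": 0, "ty": 0, "tz": 0, "twist": 0}], "newtons": 20}}

```text
t: 5.8
position: [0.5636, -0.3146, 0.027]
tool_rot: [180.0, -0.0, 6.5]
force: [0.4, 0.5, 0.3]
width: 0.004
grasp_force: 0.0
```

```bash
python3 -c "
from h import *
a=save('wrist','w3');b=save('side','s3');s=monitor.state();print(s['width'],s['grasp_force'])
b=cv2.resize(b[80:205,240:440],(640,400));cv2.imwrite('pics/c3.png',cv2.resize(np.vstack([a,b]),None,fx=.75,fy=.75)[:,:,::-1])"
```

```text
0.0028262374312421957 0.0
```

View pics/c3.png

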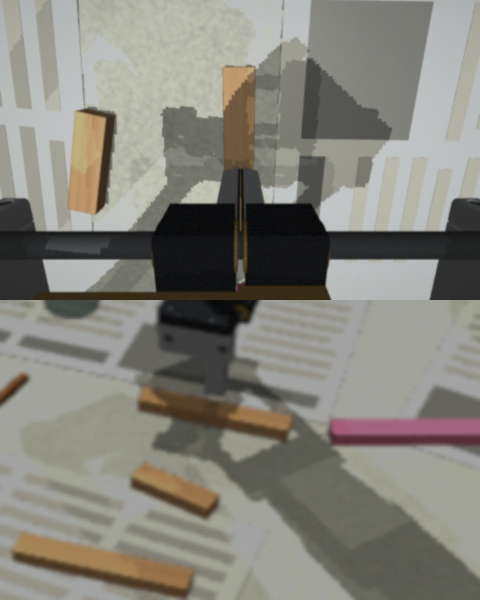

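The fingers shut without meeting the slat. The wrist view shows the closed pads over it, at crop (240,185), and the side view shows the tip at its top edge, so the tips stand higher than stated. I'll measure the tip height from the side view while reopening.

```bash
python3 -c "
from h import *
s=monitor.state();p=np.array(s['position']);print(p,env.finger_overhang)
for z in (0,.002,.01,.016,.02,.025,.03,.04): print(z,proj('side',[[p[0],p[1],z]]).round(1),proj('scene',[[p[0],p[1],z]]).round(1))
a=cv2.imread('pics/s3.png');save('scene','sc3');b=cv2.imread('pics/sc3.png')
f=lambda i,u,v:cv2.resize(i[v-35:v+35,u-35:u+35],(390,390),interpolation=cv2.INTER_CUBIC)
cv2.imwrite('pics/c4.png',np.hstack([f(a,330,120),f(b,210,235)]))"
```

```text
[ 0.56358285 -0.31463247  0.02700584] 0.025
0 [[328.2 129.1]] [[209.2 234.9]]
0.002 [[328.2 128.5]] [[209.  234.4]]
0.01 [[328.3 125.9]] [[208.4 232.3]]
0.016 [[328.4 124. ]] [[207.9 230.7]]
0.02 [[328.5 122.7]] [[207.6 229.7]]
0.025 [[328.6 121. ]] [[207.2 228.4]]
0.03 [[328.6 119.4]] [[206.8 227. ]]
0.04 [[328.8 116. ]] [[206.  224.3]]
```

View pics/c4.png

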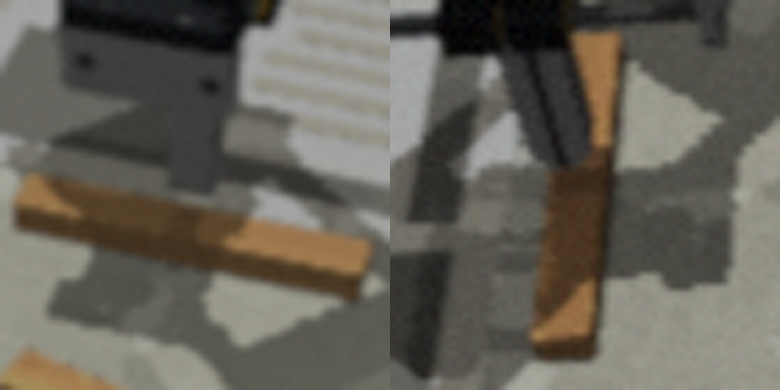

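Side tip at row 119.5 gives z≈0.030 and scene row 229.6 gives z≈0.021, so the tips are about 22–26 mm higher than the stated pose and overhang imply. I'll open, then feel downward for the table.

{"api": "move_arm", "payload": {"motion": [{"grip": 0.35, "tx": 0, "ty": 0, "tz": 0, "twist": 0}, {"grip": 0.35, "tx": 0, "ty": 0, "tz": 0, "twist": 0}, {"grip": 0.35, "tx": 0, "ty": 0, "tz": 0, "twist": 0}, {"grip": 0.35, "tx": 0, "ty": 0, "tz": 0, "twist": 0}, {"grip": 0.35, "tx": 0, "ty": 0, "tz": 0, "twist": 0}, {"grip": 0.35, "tx": 0, "ty": 0, "tz": 0, "twist": 0}, {"grip": 0.35, "tx": 0, "ty": 0, "tz": 0, "twist": 0}, {"grip": 0.35, "tx": 0, "ty": 0, "tz": 0.25, "twist": 0}, {"grip": 0.35, "tx": 0, "ty": 0, "tz": 0.25, "twist": 0}, {"grip": 0.35, "tx": 0, "ty": 0, "tz": 0.2, "twist": 0}, {"grip": 0.35, "tx": 0, "ty": 0, "tz": 0.1, "twist": 0}, {"grip": 0.35, "tx": 0, "ty": 0, "tz": 0, "twist": 0}]}}

```text
t: 7.15
position: [0.5632, -0.3144, 0.0102]
tool_rot: [-180.0, 0.1, 6.5]
force: [-0.0, -0.5, -1.6]
width: 0.654
grasp_force: 0.0
```

{"api": "move_arm", "payload": {"motion": [{"grip": 0.35, "tx": 0, "ty": 0, "tz": 0.1, "twist": 0}, {"grip": 0.35, "tx": 0, "ty": 0, "tz": 0, "twist": 0}]}}

```text
t: 7.35
position: [0.5635, -0.3146, 0.0089]
tool_rot: [-180.0, 0.0, 6.5]
force: [0.4, 0.2, 0.2]
width: 0.651
grasp_force: 0.0
```

{"api": "move_arm", "payload": {"motion": [{"grip": 0.35, "tx": 0, "ty": 0, "tz": 0.1, "twist": 0}, {"grip": 0.35, "tx": 0, "ty": 0, "tz": 0, "twist": 0}]}}

```text
t: 7.55
position: [0.5635, -0.3145, 0.0068]
tool_rot: [-180.0, 0.0, 6.5]
force: [-0.4, 0.1, 0.3]
width: 0.649
grasp_force: 0.0
```

{"api": "move_arm", "payload": {"motion": [{"grip": 0.35, "tx": 0, "ty": 0, "tz": 0.1, "twist": 0}, {"grip": 0.35, "tx": 0, "ty": 0, "tz": 0, "twist": 0}]}}

```text
t: 7.75
position: [0.5634, -0.3145, 0.0047]
tool_rot: [-180.0, 0.0, 6.5]
force: [-0.1, 0.0, 0.2]
width: 0.65
grasp_force: 0.0
```

{"api": "move_arm", "payload": {"motion": [{"grip": 1, "tx": 0, "ty": 0, "tz": 0, "twist": 0}, {"grip": 1, "tx": 0, "ty": 0, "tz": 0, "twist": 0}, {"grip": 1, "tx": 0, "ty": 0, "tz": 0, "twist": 0}, {"grip": 1, "tx": 0, "ty": 0, "tz": 0, "twist": 0}, {"grip": 1, "tx": 0, "ty": 0, "tz": 0, "twist": 0}, {"grip": 1, "tx": 0, "ty": 0, "tz": 0, "twist": 0}, {"grip": 1, "tx": 0, "ty": 0, "tz": 0, "twist": 0}], "newtons": 20}}

```text
t: 8.45
position: [0.5636, -0.3146, 0.005]
tool_rot: [180.0, -0.0, 6.5]
force: [-0.8, -0.3, 0.3]
width: 0.251
grasp_force: 20.0
```

The slat is gripped: the opening reads 23.6 mm at 20 N. With the slat on the table the TCP reads 5 mm, so it should read about 47 mm at the planter. I'll lift and carry it over.

{"api": "move_arm", "payload": {"motion": [{"grip": 1, "tx": 0, "ty": 0, "tz": -0.5, "twist": 0}, {"grip": 1, "tx": 0, "ty": 0, "tz": -1, "twist": 0}, {"grip": 1, "tx": 0, "ty": 0, "tz": -1, "twist": 0}, {"grip": 1, "tx": 0, "ty": -0.5, "tz": -1, "twist": 0}, {"grip": 1, "tx": 0, "ty": -1, "tz": -1, "twist": 0}, {"grip": 1, "tx": 0, "ty": -1, "tz": -1, "twist": 0}, {"grip": 1, "tx": 0.1, "ty": -1, "tz": -0.5, "twist": 0}, {"grip": 1, "tx": 0.1, "ty": -1, "tz": 0, "twist": 0}, {"grip": 1, "tx": 0.1, "ty": -1, "tz": 0, "twist": 0}, {"grip": 1, "tx": 0.1, "ty": -1, "tz": 0, "twist": 0}, {"grip": 1, "tx": 0.1, "ty": -1, "tz": 0, "twist": 0}, {"grip": 1, "tx": 0.1, "ty": -1, "tz": 0, "twist": 0}, {"grip": 1, "tx": 0.1, "ty": -1, "tz": 0, "twist": 0}, {"grip": 1, "tx": 0.1, "ty": -1, "tz": 0, "twist": 0}, {"grip": 1, "tx": 0.1, "ty": -1, "tz": 0, "twist": 0}, {"grip": 1, "tx": 0.1, "ty": -1, "tz": 0, "twist": 0}, {"grip": 1, "tx": 0.1, "ty": -1, "tz": 0, "twist": 0}, {"grip": 1, "tx": 0.1, "ty": -1, "tz": 0, "twist": 0}, {"grip": 1, "tx": 0.1, "ty": -1, "tz": 0, "twist": 0}, {"grip": 1, "tx": 0.1, "ty": -1, "tz": 0, "twist": 0}]}}

```text
t: 10.45
position: [0.5527, 0.018, 0.1235]
tool_rot: [-180.0, 0.1, 6.6]
force: [-0.6, 0.5, 0.4]
width: 0.251
grasp_force: 20.0
```

{"api": "move_arm", "payload": {"motion": [{"grip": 1, "tx": 0.1, "ty": -1, "tz": 0, "twist": 0}, {"grip": 1, "tx": 0.1, "ty": -1, "tz": 0, "twist": 0}, {"grip": 1, "tx": 0.1, "ty": -1, "tz": 0, "twist": 0}, {"grip": 1, "tx": 0.1, "ty": -1, "tz": 0, "twist": 0}, {"grip": 1, "tx": 0.1, "ty": -1, "tz": 0, "twist": 0}, {"grip": 1, "tx": 0.1, "ty": -1, "tz": 0, "twist": 0}, {"grip": 1, "tx": 0.1, "ty": -1, "tz": 0, "twist": 0}, {"grip": 1, "tx": 0.1, "ty": -1, "tz": 0, "twist": 0}, {"grip": 1, "tx": 0.1, "ty": -1, "tz": 0, "twist": 0}, {"grip": 1, "tx": 0.1, "ty": -1, "tz": 0, "twist": 0}, {"grip": 1, "tx": 0.1, "ty": -1, "tz": 0, "twist": 0}, {"grip": 1, "tx": 0.1, "ty": -0.8, "tz": 0, "twist": 0}, {"grip": 1, "tx": 0, "ty": 0, "tz": 0, "twist": -0.8}, {"grip": 1, "tx": 0, "ty": 0, "tz": 0, "twist": -0.8}, {"grip": 1, "tx": 0, "ty": 0, "tz": 0, "twist": -0.8}, {"grip": 1, "tx": 0, "ty": 0, "tz": 0, "twist": 0}, {"grip": 1, "tx": 0, "ty": 0, "tz": 0, "twist": 0}]}}

```text
t: 12.15
position: [0.5503, 0.2538, 0.1243]
tool_rot: [180.0, 0.1, 18.5]
force: [0.2, 0.1, -0.6]
width: 0.25
grasp_force: 20.0
```

```bash
python3 -c "
from h import *
s=monitor.state(); print(s['t'],s['position'],s['tool_rot'],s['width'],s['grasp_force'])
q=(.568,.2223,np.radians(18.6))
for y in(.055,-.055):
    g=place(np.array([[0,y,.06]]),q)[0]; print(g,moves(s,g,18.6))
a=save('side','s5');b=save('scene','sc5')
for c,i in(('side',a),('scene',b)):
    for B in PL:
        t=proj(c,place(B,q))[[1,3,7,5]]; cv2.polylines(i,[np.round(t*8).astype(int)],True,(255,0,0),1,cv2.LINE_AA,3)
cv2.imwrite('pics/c5.png',np.hstack([cv2.resize(a[200:400,80:300],(400,364)),cv2.resize(b[150:310,360:536],(400,364))])[:,:,::-1])"
```

```text
12.15 [0.5502552  0.25377613 0.12429994] [1.79987704e+02 6.18639870e-02 1.84746866e+01] 0.2504100063841859 19.999873638153076
[0.55045724 0.27442726 0.06      ] (array([ 0.34, -0.98,  3.21]), np.float64(-0.03))
[0.58554276 0.17017274 0.06      ] (array([0.35, 4.52, 3.22]), np.float64(-0.03))
```

View pics/c5.png

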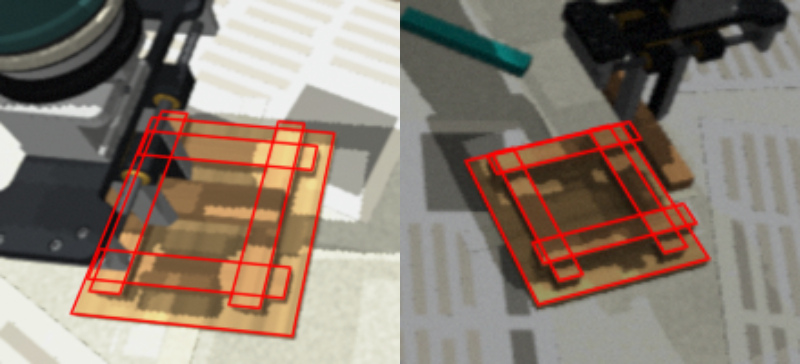

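The red model overlay sits on the planter in both views, with the upper pair along the model's y, and the held slat is level above its right side. I'll move over the +55 mm place and lower.

{"api": "move_arm", "payload": {"motion": [{"grip": 1, "tx": 0.34, "ty": -0.98, "tz": 0, "twist": 0}, {"grip": 1, "tx": 0, "ty": 0, "tz": 0.6, "twist": 0}, {"grip": 1, "tx": 0, "ty": 0, "tz": 1, "twist": 0}, {"grip": 1, "tx": 0, "ty": 0, "tz": 1, "twist": 0}, {"grip": 1, "tx": 0, "ty": 0, "tz": 0.6, "twist": 0}, {"grip": 1, "tx": 0, "ty": 0, "tz": 0.3, "twist": 0}, {"grip": 1, "tx": 0, "ty": 0, "tz": 0.1, "twist": 0}, {"grip": 1, "tx": 0, "ty": 0, "tz": 0, "twist": 0}]}}

```text
t: 13.05
position: [0.5512, 0.2743, 0.0533]
tool_rot: [180.0, -0.0, 18.5]
force: [-0.4, -0.8, -0.1]
width: 0.247
grasp_force: 20.0
```

{"api": "move_arm", "payload": {"motion": [{"grip": 1, "tx": 0, "ty": 0, "tz": 0.1, "twist": 0}, {"grip": 1, "tx": 0, "ty": 0, "tz": 0.05, "twist": 0}, {"grip": 1, "tx": 0, "ty": 0, "tz": 0, "twist": 0}]}}

```text
t: 13.35
position: [0.5512, 0.2745, 0.0504]
tool_rot: [180.0, -0.0, 18.5]
force: [-0.2, 0.2, -0.8]
width: 0.252
grasp_force: 20.0
```

{"api": "move_arm", "payload": {"motion": [{"grip": 1, "tx": 0, "ty": 0, "tz": 0.1, "twist": 0}, {"grip": 1, "tx": 0, "ty": 0, "tz": 0, "twist": 0}]}}

```text
t: 13.55
position: [0.5508, 0.2743, 0.0477]
tool_rot: [180.0, 0.0, 18.5]
force: [-0.2, -0.4, -0.6]
width: 0.251
grasp_force: 20.0
```

{"api": "move_arm", "payload": {"motion": [{"grip": 1, "tx": 0, "ty": 0, "tz": 0.05, "twist": 0}, {"grip": 1, "tx": 0, "ty": 0, "tz": 0, "twist": 0}]}}

```text
t: 13.75
position: [0.551, 0.2744, 0.047]
tool_rot: [180.0, -0.0, 18.5]
force: [1.1, 0.6, 0.3]
width: 0.25
grasp_force: 20.0
```

{"api": "move_arm", "payload": {"motion": [{"grip": 1, "tx": 0, "ty": 0, "tz": 0.05, "twist": 0}, {"grip": 1, "tx": 0, "ty": 0, "tz": 0, "twist": 0}]}}

```text
t: 13.95
position: [0.551, 0.2744, 0.047]
tool_rot: [180.0, -0.0, 18.5]
force: [-3.0, -0.7, 4.4]
width: 0.255
grasp_force: 20.0
```

Contact shows as a 4.4 N upward force. I'll release, rise, and go toward the second slat.

{"api": "move_arm", "payload": {"motion": [{"grip": 0.35, "tx": 0, "ty": 0, "tz": 0, "twist": 0}, {"grip": 0.35, "tx": 0, "ty": 0, "tz": 0, "twist": 0}, {"grip": 0.35, "tx": 0, "ty": 0, "tz": 0, "twist": 0}, {"grip": 0.35, "tx": 0, "ty": 0, "tz": 0, "twist": 0}, {"grip": 0.35, "tx": 0, "ty": 0, "tz": 0, "twist": 0}, {"grip": 0.35, "tx": 0, "ty": 0, "tz": -0.3, "twist": 0}, {"grip": 0.35, "tx": 0, "ty": 0, "tz": -1, "twist": 0}, {"grip": 0.35, "tx": 0, "ty": 0, "tz": -1, "twist": 0}, {"grip": 0.35, "tx": 0, "ty": 0, "tz": -1, "twist": 0}, {"grip": 0.35, "tx": -1, "ty": 0.5, "tz": -1, "twist": 0}, {"grip": 0.35, "tx": -1, "ty": 1, "tz": -1, "twist": 0}, {"grip": 0.35, "tx": -1, "ty": 1, "tz": -1, "twist": 0}, {"grip": 0.35, "tx": -1, "ty": 1, "tz": -1, "twist": 0}, {"grip": 0.35, "tx": -1, "ty": 1, "tz": 0, "twist": 0}, {"grip": 0.35, "tx": -1, "ty": 1, "tz": 0, "twist": 0}, {"grip": 0.35, "tx": -1, "ty": 1, "tz": 0, "twist": 0}, {"grip": 0.35, "tx": -1, "ty": 1, "tz": 0, "twist": 0}, {"grip": 0.35, "tx": -1, "ty": 1, "tz": 0, "twist": 0}, {"grip": 0.35, "tx": 0, "ty": 0, "tz": 0, "twist": 0}]}}

```text
t: 15.85
position: [0.4336, 0.054, 0.1929]
tool_rot: [179.9, -0.1, 18.3]
force: [0.4, -0.2, -0.3]
width: 0.646
grasp_force: 0.0
```

```bash
python3 -c "
from h import *
s=monitor.state(); print(s['t'],s['position'],s['tool_rot'][2])
print(moves(s,(.572-.109,-.0795-.017,.2),9))
for c in('scene','side'):
    vision.camera(c)
    for d in nets.outline_of('slat_a',c):
        r=cv2.boxPoints(cv2.minAreaRect(cv2.findNonZero(d['region'].astype(np.uint8)))).mean(0); print(c,round(d['score'],2),d['box'],onplane(c,r,.055)[:2].round(3))
"
```

```text
15.85 [0.43355501 0.0539694  0.1928792 ] 18.342513327597086
(array([-0.97,  7.61, -0.35]), np.float64(1.87))
scene 0.95 [444.4, 196.1, 46.0, 61.6] [0.559 0.274]
scene 0.95 [194.0, 155.1, 18.3, 40.5] [ 0.421 -0.349]
scene 0.58 [304.3, 211.6, 16.9, 62.7] [ 0.612 -0.076]
scene 0.57 [359.8, 150.6, 57.5, 31.5] [0.379 0.111]
side 0.89 [118.6, 328.1, 120.3, 32.7] [0.549 0.275]
side 0.82 [243.8, 179.2, 63.3, 27.5] [ 0.56  -0.042]
side 0.72 [375.4, 129.2, 66.9, 10.2] [ 0.366 -0.31 ]
side 0.61 [317.5, 283.9, 82.5, 72.8] [0.328 0.14 ]
```

The first slat sits at about (0.55, 0.274), as planned. Next is a look at the second slat.

{"api": "move_arm", "payload": {"motion": [{"grip": 0.35, "tx": -0.1, "ty": 1, "tz": 0, "twist": 0}, {"grip": 0.35, "tx": -0.1, "ty": 1, "tz": 0, "twist": 0}, {"grip": 0.35, "tx": -0.1, "ty": 1, "tz": 0, "twist": 0}, {"grip": 0.35, "tx": -0.1, "ty": 1, "tz": 0, "twist": 0}, {"grip": 0.35, "tx": -0.1, "ty": 1, "tz": 0, "twist": 0}, {"grip": 0.35, "tx": -0.1, "ty": 1, "tz": 0, "twist": 0}, {"grip": 0.35, "tx": -0.1, "ty": 1, "tz": 0, "twist": 0}, {"grip": 0.35, "tx": -0.2, "ty": 0.6, "tz": 0, "twist": 0}, {"grip": 0.35, "tx": 0, "ty": 0, "tz": 0, "twist": 0.9}, {"grip": 0.35, "tx": 0, "ty": 0, "tz": 0, "twist": 0.9}, {"grip": 0.35, "tx": 0, "ty": 0, "tz": 0, "twist": 0}, {"grip": 0.35, "tx": 0, "ty": 0, "tz": 0, "twist": 0}]}}

```text
t: 17.25
position: [0.4658, -0.0934, 0.1919]
tool_rot: [-180.0, 0.0, 9.7]
force: [0.3, -0.5, -0.2]
width: 0.648
grasp_force: 0.0
```

```bash
python3 look.py .572 -.0795 9 w6; python3 -c "
from h import *
s=monitor.state()
print(moves(s,(.572,-.0795,.005),9))"
```

```text
17.25 [ 0.4658 -0.0934  0.1919] [-1.7999e+02  1.0000e-02  9.7000e+00]
0.88 [310.4, 0.0, 25.4, 149.7] [ 0.5728 -0.0791  0.1455] 8.33 0.067
0.69 [48.3, 204.8, 119.4, 68.1] [ 0.757  -0.0745 -0.4429] -25.38 1.0
0.68 [515.1, 222.6, 34.5, 53.5] [ 0.757  -0.0745 -0.4429] -25.38 1.0
(array([5.36, 0.2 , 9.35]), np.float64(0.13))
```

View pics/w6.png

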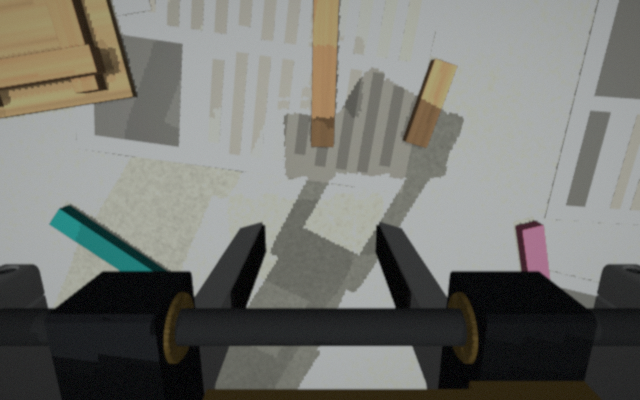

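The slat is ahead at (323,75) with the offcut well to the side at (432,103). The fit is (0.573, -0.079, 8.3°). I'll grasp it.

{"api": "move_arm", "payload": {"motion": [{"grip": 0.35, "tx": 0.9, "ty": 0.03, "tz": 0.5, "twist": 0.2}, {"grip": 0.35, "tx": 0.9, "ty": 0.03, "tz": 0.5, "twist": 0}, {"grip": 0.35, "tx": 0.9, "ty": 0.03, "tz": 0.5, "twist": 0}, {"grip": 0.35, "tx": 0.9, "ty": 0, "tz": 0.5, "twist": 0}, {"grip": 0.35, "tx": 0.9, "ty": 0, "tz": 0.5, "twist": 0}, {"grip": 0.35, "tx": 0.9, "ty": 0, "tz": 0.5, "twist": 0}, {"grip": 0.35, "tx": 0, "ty": 0, "tz": 1, "twist": 0}, {"grip": 0.35, "tx": 0, "ty": 0, "tz": 1, "twist": 0}, {"grip": 0.35, "tx": 0, "ty": 0, "tz": 1, "twist": 0}, {"grip": 0.35, "tx": 0, "ty": 0, "tz": 1, "twist": 0}, {"grip": 0.35, "tx": 0, "ty": 0, "tz": 1, "twist": 0}, {"grip": 0.35, "tx": 0, "ty": 0, "tz": 0.6, "twist": 0}, {"grip": 0.35, "tx": 0, "ty": 0, "tz": 0.4, "twist": 0}, {"grip": 0.35, "tx": 0, "ty": 0, "tz": 0.2, "twist": 0}, {"grip": 0.35, "tx": 0, "ty": 0, "tz": 0.05, "twist": 0}, {"grip": 0.35, "tx": 0, "ty": 0, "tz": 0, "twist": 0}, {"grip": 0.35, "tx": 0, "ty": 0, "tz": 0, "twist": 0}]}}

```text
t: 19.05
position: [0.5733, -0.0795, 0.008]
tool_rot: [180.0, -0.1, 8.5]
force: [-0.3, -0.3, 0.4]
width: 0.65
grasp_force: 0.0
```

{"api": "move_arm", "payload": {"motion": [{"grip": 0.35, "tx": 0, "ty": 0, "tz": 0.14, "twist": 0}, {"grip": 0.35, "tx": 0, "ty": 0, "tz": 0, "twist": 0}, {"grip": 1, "tx": 0, "ty": 0, "tz": 0, "twist": 0}, {"grip": 1, "tx": 0, "ty": 0, "tz": 0, "twist": 0}, {"grip": 1, "tx": 0, "ty": 0, "tz": 0, "twist": 0}, {"grip": 1, "tx": 0, "ty": 0, "tz": 0, "twist": 0}, {"grip": 1, "tx": 0, "ty": 0, "tz": 0, "twist": 0}, {"grip": 1, "tx": 0, "ty": 0, "tz": 0, "twist": 0}, {"grip": 1, "tx": 0, "ty": 0, "tz": 0, "twist": 0}], "newtons": 20}}

```text
t: 19.95
position: [0.5727, -0.0793, 0.0042]
tool_rot: [180.0, -0.0, 8.5]
force: [-0.1, 0.4, -0.4]
width: 0.253
grasp_force: 20.0
```

Gripped. Next: lift, carry and turn.

{"api": "move_arm", "payload": {"motion": [{"grip": 1, "tx": 0, "ty": 0, "tz": -0.5, "twist": 0}, {"grip": 1, "tx": 0, "ty": 0, "tz": -1, "twist": 0}, {"grip": 1, "tx": 0, "ty": 0, "tz": -1, "twist": 0}, {"grip": 1, "tx": 0.1, "ty": -0.5, "tz": -1, "twist": 0}, {"grip": 1, "tx": 0.2, "ty": -1, "tz": -1, "twist": 0}, {"grip": 1, "tx": 0.2, "ty": -1, "tz": -0.8, "twist": 0}, {"grip": 1, "tx": 0.2, "ty": -1, "tz": 0, "twist": 0}, {"grip": 1, "tx": 0.2, "ty": -1, "tz": 0, "twist": 0}, {"grip": 1, "tx": 0.2, "ty": -1, "tz": 0, "twist": 0}, {"grip": 1, "tx": 0.2, "ty": -1, "tz": 0, "twist": 0}, {"grip": 1, "tx": 0.2, "ty": -1, "tz": 0, "twist": 0}, {"grip": 1, "tx": 0.2, "ty": -1, "tz": 0, "twist": 0}, {"grip": 1, "tx": 0.2, "ty": -1, "tz": 0, "twist": 0}, {"grip": 1, "tx": 0.2, "ty": -1, "tz": 0, "twist": 0}, {"grip": 1, "tx": 0.2, "ty": -0.9, "tz": 0, "twist": 0}, {"grip": 1, "tx": 0, "ty": -0.5, "tz": 0, "twist": 0}, {"grip": 1, "tx": 0, "ty": 0, "tz": 0, "twist": -1}, {"grip": 1, "tx": 0, "ty": 0, "tz": 0, "twist": -1}, {"grip": 1, "tx": 0, "ty": 0, "tz": 0, "twist": 0}, {"grip": 1, "tx": 0, "ty": 0, "tz": 0, "twist": 0}]}}

```text
t: 21.95
position: [0.5828, 0.1626, 0.1105]
tool_rot: [180.0, -0.0, 18.4]
force: [0.4, 0.3, -0.9]
width: 0.255
grasp_force: 20.0
```

```bash
python3 -c "
from h import *
s=monitor.state(); print(s['t'],s['position'],s['tool_rot'],s['width'])
print(moves(s,(.5855,.1702,.0465),18.6))"
```

```text
21.95 [0.58277362 0.16257851 0.11047558] [ 1.79980011e+02 -1.06835181e-02  1.84239448e+01] 0.2549441295998737
(array([ 0.25, -0.32,  3.2 ]), np.float64(-0.04))
```

{"api": "move_arm", "payload": {"motion": [{"grip": 1, "tx": 0.25, "ty": -0.32, "tz": 0, "twist": 0}, {"grip": 1, "tx": 0, "ty": 0, "tz": 0.6, "twist": 0}, {"grip": 1, "tx": 0, "ty": 0, "tz": 0.9, "twist": 0}, {"grip": 1, "tx": 0, "ty": 0, "tz": 0.8, "twist": 0}, {"grip": 1, "tx": 0, "ty": 0, "tz": 0.4, "twist": 0}, {"grip": 1, "tx": 0, "ty": 0, "tz": 0.2, "twist": 0}, {"grip": 1, "tx": 0, "ty": 0, "tz": 0.1, "twist": 0}, {"grip": 1, "tx": 0, "ty": 0, "tz": 0, "twist": 0}, {"grip": 1, "tx": 0, "ty": 0, "tz": 0, "twist": 0}]}}

```text
t: 22.85
position: [0.5861, 0.1707, 0.051]
tool_rot: [180.0, -0.1, 18.5]
force: [0.5, 0.6, -1.1]
width: 0.249
grasp_force: 20.0
```

{"api": "move_arm", "payload": {"motion": [{"grip": 1, "tx": 0, "ty": 0, "tz": 0.1, "twist": 0}, {"grip": 1, "tx": 0, "ty": 0, "tz": 0, "twist": 0}]}}

```text
t: 23.05
position: [0.5856, 0.1706, 0.0484]
tool_rot: [180.0, -0.0, 18.5]
force: [-1.1, 0.7, -1.2]
width: 0.251
grasp_force: 20.0
```

{"api": "move_arm", "payload": {"motion": [{"grip": 1, "tx": 0, "ty": 0, "tz": 0.07, "twist": 0}, {"grip": 1, "tx": 0, "ty": 0, "tz": 0, "twist": 0}]}}

```text
t: 23.25
position: [0.5854, 0.1705, 0.0466]
tool_rot: [180.0, 0.0, 18.5]
force: [-0.3, -0.3, -1.3]
width: 0.251
grasp_force: 20.0
```

{"api": "move_arm", "payload": {"motion": [{"grip": 1, "tx": 0, "ty": 0, "tz": 0.05, "twist": 0}, {"grip": 1, "tx": 0, "ty": 0, "tz": 0, "twist": 0}]}}

```text
t: 23.45
position: [0.5856, 0.1706, 0.0462]
tool_rot: [180.0, -0.0, 18.5]
force: [-0.7, 0.4, 2.4]
width: 0.251
grasp_force: 20.0
```

Contact again. I'll release, rise clear and check.

{"api": "move_arm", "payload": {"motion": [{"grip": 0.35, "tx": 0, "ty": 0, "tz": 0, "twist": 0}, {"grip": 0.35, "tx": 0, "ty": 0, "tz": 0, "twist": 0}, {"grip": 0.35, "tx": 0, "ty": 0, "tz": 0, "twist": 0}, {"grip": 0.35, "tx": 0, "ty": 0, "tz": 0, "twist": 0}, {"grip": 0.35, "tx": 0, "ty": 0, "tz": 0, "twist": 0}, {"grip": 0.35, "tx": 0, "ty": 0, "tz": -0.3, "twist": 0}, {"grip": 0.35, "tx": 0, "ty": 0, "tz": -1, "twist": 0}, {"grip": 0.35, "tx": 0, "ty": 0, "tz": -1, "twist": 0}, {"grip": 0.35, "tx": 0, "ty": 0, "tz": -1, "twist": 0}, {"grip": 0.35, "tx": -1, "ty": 0, "tz": -1, "twist": 0}, {"grip": 0.35, "tx": -1, "ty": 0.5, "tz": -1, "twist": 0}, {"grip": 0.35, "tx": -1, "ty": 1, "tz": -1, "twist": 0}, {"grip": 0.35, "tx": -1, "ty": 1, "tz": -1, "twist": 0}, {"grip": 0.35, "tx": -1, "ty": 1, "tz": 0, "twist": 0}, {"grip": 0.35, "tx": -1, "ty": 1, "tz": 0, "twist": 0}, {"grip": 0.35, "tx": 0, "ty": 1, "tz": 0, "twist": 0}, {"grip": 0.35, "tx": 0, "ty": 1, "tz": 0, "twist": 0}, {"grip": 0.35, "tx": 0, "ty": 1, "tz": 0, "twist": 0}, {"grip": 0.35, "tx": 0, "ty": 0, "tz": 0, "twist": 0}]}}

```text
t: 25.35
position: [0.5199, -0.0117, 0.1922]
tool_rot: [179.9, -0.0, 18.4]
force: [0.8, -0.0, -0.7]
width: 0.65
grasp_force: 0.0
```

```bash
python3 -c "
from h import *
q=(.568,.2223,np.radians(18.6)); N=[box(0,s*.055,.042,.16,.024,.016) for s in(1,-1)]
a=save('side','s8');b=save('scene','sc8');print(monitor.state()['t'])
for d in nets.outline_of('offcut','scene'): print(round(d['score'],2),d['box'])
for c,i in(('side',a),('scene',b)):
    for B in N:
        t=proj(c,place(B,q))[[1,3,7,5]]; cv2.polylines(i,[np.round(t*8).astype(int)],True,(255,0,0),1,cv2.LINE_AA,3)
cv2.imwrite('pics/c8.png',np.hstack([cv2.resize(a[200:400,80:300],(400,364)),cv2.resize(b[150:310,360:536],(400,364))])[:,:,::-1])"
```

```text
25.45
0.74 [254.0, 215.9, 20.6, 33.5]
```

View pics/c8.png

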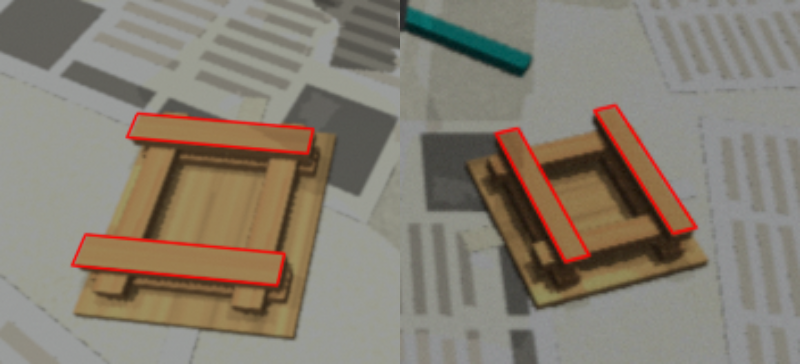

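Both slats fill the outlines of their target places in both views, and the offcut's box has not moved. The arm is clear, so I'm handing it in.

```bash
python3 -c "
from cell import order
print(order.job_done())"
```

```text
the job is handed in; nothing more can be done
None
```

I laid both long slats on the planter as the third layer, released them, left the offcut where it was, and handed the job in at about 25.5 s of the 54 s allowed; no verdict came back, but the last pictures show both slats in their places.

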